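Press the cork face onto its backing board

ROBOT

A 6-joint arm with a two-finger parallel gripper is mounted at the origin on a cart in front of the work surface, level with it; the furniture and walls round the work are solid. World frame = base frame: x ahead of the robot, y to its left, z up, the work surface at z = 0. Lengths are in m, angles in degrees, forces in N, time in s.
With the tool pointing down it reaches from about 0.375 to 0.975 m from the base axis. Payload 3.8 kg.
Tool frame: the origin (TCP) lies on the centre line of the jaws, within the pads' length; the fingertips stand 14 mm ahead of it and the grasp point (between the pads) lies 5 mm behind it (env.nose_length is the distance from the TCP to the fingertips, in m); x points along the fingers, y is the direction in which the jaws open and shut, and the axes are right-handed (so a half turn about x gives the same grasp; the last joint's range is limited). The gripper opens to 85 mm and grips with 20 to 120 N. Pads are 22 mm wide; open, the fingers measure 114 mm over their backs; the gripper's body (76 mm by 85 mm) begins 54 mm behind the grasp point. The pads swing forward as they close: fully open they stand 13 mm farther back than shut.
Start: joints at [63.318, 15.12, 91.902, -0, 72.978, -2.114], TCP at [0.281, 0.614, 0.245] pointing down, gripper open.
Joint ranges: [-150.88, 150.88], [-54.13, 125.18], [17.81, 147.31], [-75.09, 255.09], [0, 152.58], [-146.25, 146.25]. Speed limits (degrees/s): [147.25, 147.25, 180, 180, 180, 180].

INTERFACE

Orientations are given as [roll, pitch, yaw] about the fixed x, y, z axes, in that order (R = Rz(yaw) Ry(pitch) Rx(roll)).
In Python, from station import telemetry, imaging, env gives the robot as it stands.
- The arm moves only by the tool drive_tool, never from a script. Its argument "moves" is a list that holds one entry, the list of rows, each a list of 6 numbers: the shift along the tool's x, y, z each as a share of 100 mm, from -1 to 1, then the turn, a rotation vector about the tool's x, y, z each as a share of 90 degrees, from -1 to 1. A call has 1 to 12 rows; each row is the pose to reach, as a shift and turn from the pose measured when the call began, along the tool's axes at that moment; what a row does not reach only later rows make up. A row lasts 1/8 s, in which the tool goes at most 62.5 mm and 10.7 degrees, less where a joint would pass 70% of its speed; a pose out of reach is approached as far as the arm can. A call with a number of a shift or a turn outside -1 to 1 is refused whole. A call with a gripper value outside its range is refused whole. "grip" is the opening, from -1 (shut) to 1 (fully open), set as the call begins (left out, the last holds). The fingers move at their own pace and stop on an object; the grip force is fixed at half the most. Time passes only in rows, so rows that repeat a pose let the fingers close. It gives the time, the measured TCP pose, the force and the opening at its end, in the units of the state.
- telemetry.state(): the state, without advancing time (a new reading comes with each control period).
- imaging.snapshot(name): name is "scene" or "top"; returns the picture (480x640x3 uint8, red, green, blue); there is no depth.
- imaging.calibration(name): a dict with "mtx" (3x3 intrinsics, pixels), "world_from_camera" (4x4, takes a point from camera to world coordinates). Camera axes: x right, y down, z forward; pixel columns grow to the right and rows downward; lengths in m; the calibration is good to about 2 mm. A picture is of the moment at which its call begins. calibration takes no time and is no camera call.
- env.hand_in(): hands the job in, once; it reports no verdict.
Trained networks look in the newest picture that a camera, given by its name, has taken for a name from the list of things; names that differ only in an ending like _2 or _b are one class to them, and where a whole thing is asked for, a point or a joint stands for the part that bears it (a point fixed in the world has none). Each returns a list of dicts, best first, with "score" (0 to 1); they miss things now and then, are a little off and sometimes report something else, mostly with a low value. They report only what shows in the picture. A call takes as long as a camera call. They do not tell look-alikes from the thing itself.
- imaging.find_in(camera, target): "point" ([x, y, z] in m, in world coordinates, good to about 4 mm: the middle of the surface that is visible of it).
- imaging.cut_out(camera, target): "pixels" (480x640 bool, what is visible of it).
The state is a dict: "time": time; "joint_pos": joint angles; "joint_velocities": joint speeds; "tau": joint torques, N m; "tool_pos": TCP position; "tool_rot": TCP orientation; "contact_force": force on the tool from outside, world axes, zero at the start; "wrist_torque": the same for the moment, N m; "opening": finger opening in m.
Only numpy, scipy, OpenCV 4.12 (cv2) and the standard library are available. Lean on these libraries where they do the work, as an engineer would, in place of code of your own. Each camera call takes 0.05 s, during which the arm holds its last target.

TASK

Lay the cork sanding block that lies on the front part of the bench on the wooden backing board of the spring press, edges flush all round, before pressing. Then push the cork down until the housing's black rim meets the green stripe of the sinking pedestal (12 mm of travel), keep it there for three seconds so that the self-adhesive face takes, and finish while still holding it down like that. Never push it down into the red stripe, and leave the jar, the pot and the tape measure where they stand.

Things in the scene. Friction and masses are not known exactly. Their poses are not given: they have to be found in the camera images.
- cork: brown cork sanding block, 110 x 65 x 32 mm, about 0.09 kg, loose, lying flat on the bench. Origin at the centre of its underside; the block lies turned by 28 degrees in this body frame, so use cork_base for its direction.
- cork_base (a point): centre of the cork block's underside; x along its 65 mm width, y along its 110 mm length, z up. The block is the same after a half turn; its top is 32 mm above this point.
- press: spring press fixed to the bench: grey housing, 110 mm (its x) by 156 mm (its y), 40 mm high to its black rim, with a 6 mm high bolting ear on each short side. Origin on the bench under its centre. Out of it stands an aluminium pedestal, 90 x 136 mm, 24 mm proud of the rim at rest (its top 64 mm above the bench), and on that, fixed and centred, a light wooden backing board of 65 x 110 x 14 mm, the same outline as the cork block.
- seat (a point): centre of the backing board's top face, 78 mm above the bench at rest; sinks with the pedestal. x along the board's 65 mm width, y along its 110 mm length, z up.
- table (a joint): how far the pedestal has sunk into the housing, m: 0 at rest, stop at 0.022. Spring: it begins to move at about 4 N and takes 0.8 N more per mm (about 14 N at 12 mm). It springs back up when released. The pedestal's sides are striped: the rim meets the green stripe from 9 to 15 mm of travel, and the red stripe from 17 to 23 mm.
- jar: glass jar of hardware with a teal lid, 60 mm across, 109 mm high, loose bystander; origin at the centre of its underside.
- pot: small white plastic pot, 46 mm across, 34 mm high, loose bystander; origin at the centre of its underside.
- tape_measure: yellow tape measure, 61 x 76 x 66 mm, loose bystander; origin at the centre of its underside.
There are look-alikes about, which are no part of the job. What is shaped like the cork but turquoise is not meant.

How it is judged (in metres and radians):
On the way, in this order (a step that is already met when the one before it is completed fails the run):
1. the cork block lies flush on the backing board, the pedestal still up (sunk less than 5 mm) (horizontal distance between cork_base and seat below 0.005 m and angle between the y axis of cork_base and the y axis of seat, either way round below 0.09 rad and angle between cork_base's own z axis and vertical below 0.06 rad and z of cork_base in the frame of seat between -0.003 and 0.003 m and value of joint table below 0.005 m and contact force between cork and press above 0.3 N), for 0.2 s.
2. the robot holds the flush cork block down with the rim on the green stripe for some three seconds (at least 2.5) (horizontal distance between cork_base and seat below 0.005 m and angle between the y axis of cork_base and the y axis of seat, either way round below 0.09 rad and angle between cork_base's own z axis and vertical below 0.06 rad and z of cork_base in the frame of seat between -0.003 and 0.003 m and value of joint table between 0.0085 and 0.0155 m and contact force between cork and press above 7 N and contact force between any of the fingers, the arm and cork above 4 N), for 2.5 s.
At the end, for the whole second after the job is handed in: The robot is still holding the cork block down: pedestal sunk 8.5 to 15.5 mm (rim on the green stripe) and still, the cork flat on the backing board, centred within 5 mm and in line within 5 degrees, pushing on it with more than 7 N, and the robot itself pushing on the cork (all of step 2 and velocity of joint table between -0.01 and 0.01 m/s); the arm keeps its last pose, push and grip.
It fails at once if the pedestal sinks into the red (more than 18.5 mm) (value of joint table above 0.0185 m).
It fails at once if the jar with the teal lid is moved more than 30 mm (distance of jar from where it was at the start of the episode above 0.03 m).
It fails at once if the small white pot is moved more than 30 mm (distance of pot from where it was at the start of the episode above 0.03 m).
It fails at once if the yellow tape measure is moved more than 30 mm (distance of tape_measure from where it was at the start of the episode above 0.03 m).
It also fails if it takes over 58 s, if anything falls off the work surface, if the arm or the gripper's body presses on something with over 40 N, if the wrist force passes 120 N, or if a joint passes its speed limit or range.

## Working session

There is one attempt and no reset: what is moved stays moved. The work goes in short steps, Python scripts to look and compute and a tool call to move; the robot and the scene stay as the last step left them, time stands still between calls to the robot, and variables do not carry over. Pictures are saved under pics/ and viewed, and the job is handed in when it is done.

Besides the shell and the picture viewer there is one more tool, called after "Call:" as name([rows], argument=value, ...), one row to a line, values as JSON. drive_tool: Moves the arm, as the interface text tells. Shift numbers are shares of 100 mm and turn numbers shares of 90 degrees, none past 1 either way. Its arguments: {"type":"object","properties":{"moves":{"type":"array","items":{"type":"array","items":{"type":"array","items":{"type":"number","minimum":-1,"maximum":1}}}},"grip":{"type":"number"}},"required":["moves"]}

```bash
mkdir -p pics; ls; python3 - <<'E'
from station import telemetry, imaging, env
import cv2
print(telemetry.state())
for n in ["scene","top"]:
    im=imaging.snapshot(n); cv2.imwrite(f"pics/{n}0.png",im[:,:,::-1]); c=imaging.calibration(n); print(n,c)
E
```

```text
pics
{'time': 0.0, 'joint_pos': array([ 6.33184620e+01,  1.51715507e+01,  9.19824608e+01,  2.76951406e-04,
        7.29768350e+01, -2.11612415e+00]), 'joint_velocities': array([ 0.10731504, -0.05481251, -0.01748912, -0.04492056,  0.03681215,
        0.03271435]), 'tau': array([ 5.42497619e-04, -5.15125680e+01, -3.67309713e+01,  8.29733312e-05,
        1.29462205e-02, -2.03372372e-05]), 'tool_pos': array([0.28032221, 0.61326253, 0.24392248]), 'tool_rot': array([ -92.23200236,   89.86915329, -116.79749759]), 'contact_force': array([ 0.15102954, -0.78122378,  0.46597759]), 'wrist_torque': array([-0.01471994,  0.04370394, -0.03600339]), 'opening': 0.08532547395818102}
scene {'mtx': array([[615.47523228,   0.        , 318.05891968],
       [  0.        , 615.47523228, 227.59086515],
       [  0.        ,   0.        ,   1.        ]]), 'world_from_camera': array([[ 0.51995624, -0.56765633,  0.63828818, -0.20251948],
       [-0.85397566, -0.36230225,  0.373447  , -0.40248989],
       [ 0.0192637 , -0.73925867, -0.673146  ,  0.94113549],
       [ 0.        ,  0.        ,  0.        ,  1.        ]])}
top {'mtx': array([[486.46465006,   0.        , 312.92113261],
       [  0.        , 486.46465006, 235.8097196 ],
       [  0.        ,   0.        ,   1.        ]]), 'world_from_camera': array([[-0.00424397, -0.97988079,  0.19953852,  0.36713473],
       [-0.99998165,  0.00502103,  0.00338841,  0.05039905],
       [-0.00432213, -0.19952048, -0.97988413,  1.34749183],
       [ 0.        ,  0.        ,  0.        ,  1.        ]])}
```

View pics/scene0.png

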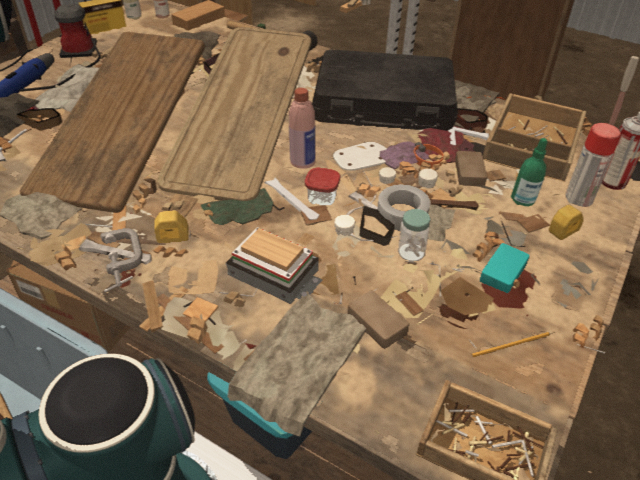

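View pics/top0.png

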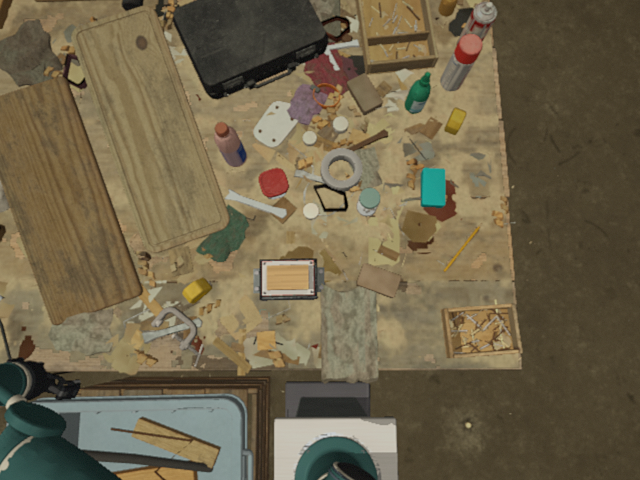

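The scene view shows the cork at about (378,318) with its long side beside the grey cloth, and the press at (272,258). The top view shows the cork at (380,280) and the press at (288,278). The brown block at top (365,95) and the turquoise one at (433,187) are look-alikes.

```bash
python3 - <<'E'
from station import telemetry, imaging, env
import cv2, numpy as np
D={}
for n in ["scene","top"]:
    im=imaging.snapshot(n); D['im_'+n]=im
    for t in ["cork","press","seat","jar","pot","tape_measure"]:
        try:
            r=imaging.find_in(n,t); print(n,t,[(np.round(a['point'],3).tolist(),round(a['score'],2)) for a in r[:4]])
        except Exception as e: print(n,t,e)
    for t in ["cork","press"]:
        for i,a in enumerate(imaging.cut_out(n,t)[:3]):
            m=a['pixels']; ys,xs=np.nonzero(m); print(n,t,i,round(a['score'],2),m.sum(),xs.min(),xs.max(),ys.min(),ys.max()); D[f'{n}_{t}_{i}']=m
np.savez('d0.npz',**D)
for n,(cx,cy) in {'scene':(330,285),'top':(335,280)}.items():
    c=D['im_'+n][cy-70:cy+70,cx-110:cx+90]; cv2.imwrite(f'pics/{n}_zoom.png',cv2.resize(c,None,fx=4,fy=4,interpolation=cv2.INTER_CUBIC)[:,:,::-1])
print(telemetry.state()['time'])
E
```

```text
scene cork [([0.504, -0.125, 0.032], 0.77), ([0.761, -0.289, 0.033], 0.59), ([0.492, 0.108, 0.07], 0.26)]
scene press [([0.485, 0.098, 0.053], 0.82)]
scene seat [([0.493, 0.104, 0.065], 0.65)]
scene jar [([0.702, -0.106, 0.08], 0.73)]
scene pot [([0.696, 0.06, 0.033], 0.71)]
scene tape_measure [([0.473, 0.361, 0.046], 0.97)]
scene cork 0 0.94 2002 348 408 290 347
scene cork 1 0.65 1479 480 529 243 292
scene press 0 0.61 4591 227 321 228 303
top cork [([0.773, -0.282, 0.031], 0.83), ([0.509, -0.117, 0.033], 0.71), ([0.488, 0.366, 0.059], 0.55)]
top press [([0.512, 0.122, 0.061], 0.65)]
top seat [([0.714, -0.091, 0.107], 0.56)]
top jar [([0.715, -0.09, 0.107], 0.62)]
top pot [([0.704, 0.064, 0.04], 0.53)]
top tape_measure [([0.484, 0.366, 0.062], 0.57)]
top cork 0 0.89 970 356 400 263 296
top cork 1 0.85 1029 419 444 166 208
top press 0 0.97 2736 253 324 258 300
top press 1 0.75 1770 262 313 260 295
1.0
```

View pics/scene_zoom.png

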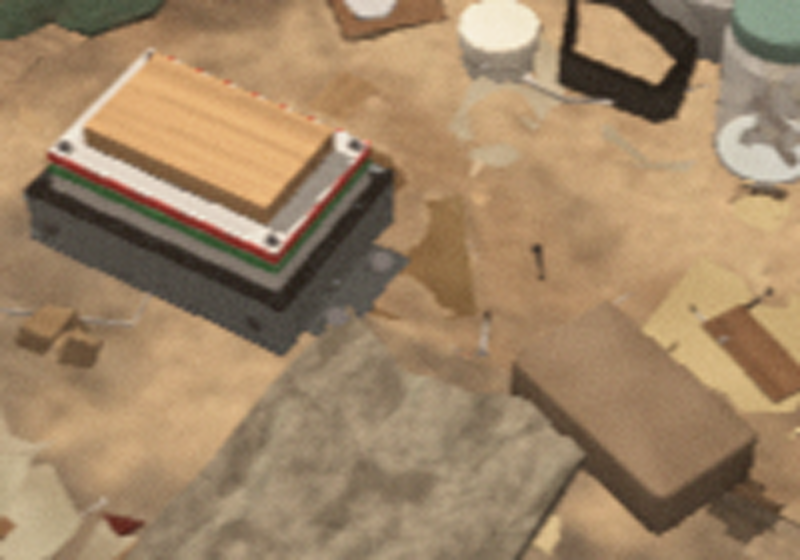

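View pics/top_zoom.png

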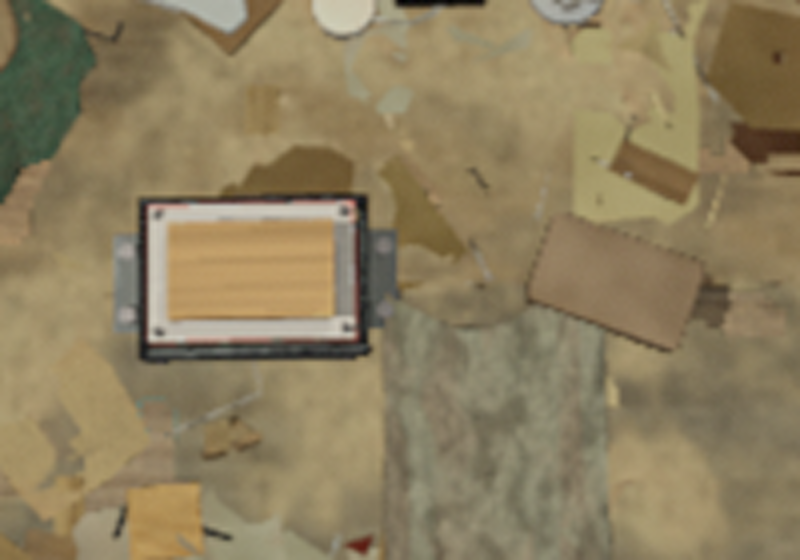

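```bash
cat > h.py <<'E'
import numpy as np
from scipy.optimize import least_squares
from station import telemetry, imaging, env
def proj(n,P):
    c=imaging.calibration(n); T=np.linalg.inv(c['world_from_camera']); q=np.asarray(P)@T[:3,:3].T+T[:3,3]; q=q@c['mtx'].T; return q[:,:2]/q[:,2:]
def rect(p,w,l):
    x,y,yaw,z=p; s=np.array([[-1,-1],[1,-1],[1,1],[-1,1]])*[w/2,l/2]; R=np.array([[np.cos(yaw),-np.sin(yaw)],[np.sin(yaw),np.cos(yaw)]])
    return np.c_[s@R.T+[x,y],np.full(4,z)]
def fit(obs,p0,w,l,perm=None):
    # obs: dict cam->4 pixel corners, any order (matched by nearest)
    from scipy.optimize import linear_sum_assignment as lsa
    from scipy.spatial.distance import cdist
    def f(p):
        out=[]
        for n,o in obs.items():
            q=proj(n,rect(p,w,l)); i,j=lsa(cdist(q,o)**2); out.append((q[i]-np.asarray(o)[j]).ravel())
        return np.concatenate(out)
    r=least_squares(f,p0,x_scale=[.01,.01,.1,.01]); return r.x,f(r.x)
E
python3 - <<'E'
from h import *
Z=lambda a,o:(np.array(a)+.5)/4-.5+o
S,T=(220,215),(225,210)
np.set_printoptions(precision=4,suppress=True)
cork={'scene':Z([(512,362),(612,302),(755,440),(657,500)],S),'top':Z([(565,213),(705,262),(672,350),(527,300)],T)}
board={'scene':Z([(85,130),(150,58),(335,140),(268,213)],S),'top':Z([(167,222),(333,222),(333,317),(167,317)],T)}
ped={'scene':Z([(50,153),(150,50),(371,148),(279,258)],S),'top':Z([(149,204),(357,201),(358,342),(151,344)],T)}
for nm,o,p0,w,l in [('cork',cork,[.5,-.12,-.3,.032],.065,.11),('board',board,[.49,.1,0,.078],.065,.11),('ped',ped,[.49,.1,0,.064],.09,.136)]:
    p,r=fit(o,p0,w,l); print(nm,p,np.degrees(p[2]),r.reshape(-1,2).ravel())
    for k in o:
        p,r=fit({k:o[k]},p0,w,l); print('  only',k,p,np.degrees(p[2]))
E
```

```text
cork [ 0.5123 -0.1219 -0.3774  0.0308] -21.62512896464034 [ 0.6404  1.7436  2.0418  0.196  -0.4562 -0.6882 -0.9157 -0.9106  0.8627
  1.4542  0.613   1.0261 -2.4472 -1.3343 -1.2423 -0.9327]
  only scene [ 0.5479 -0.1073 -0.3809 -0.0148] -21.82114651006266
  only top [ 0.5219 -0.1346 -0.3616 -0.0545] -20.718327986744164
board [0.5159 0.1237 0.0105 0.0757] 0.5988515803977452 [-0.3704  0.5837  0.4606 -1.0045  1.6574 -0.0362 -0.6206  0.4959  0.0727
  0.3253 -0.2393 -0.621  -0.4529  0.0125 -0.5671  0.9625]
  only scene [0.5212 0.1282 0.022  0.069 ] 1.2585164553921722
  only top [ 0.519   0.1242 -0.0018  0.0532] -0.10348841968291408
ped [0.5148 0.1216 0.0132 0.0666] 0.7537086732806646 [-0.2274 -0.1065  0.7226 -0.4331  0.5705  0.2474 -0.0093  0.0947 -0.2687
 -0.5501 -0.6204  0.7286  0.2537  0.8924 -0.3643 -0.1262]
  only scene [0.5159 0.1231 0.016  0.0648] 0.9185580207274633
  only top [0.5131 0.1199 0.0101 0.0862] 0.5775367323839119
```

```bash
cat >> h.py <<'E'
import cv2
def boxmask(n,x,y,yaw,z0,z1,w,l,s=8):
    P=np.vstack([rect([x,y,yaw,z],w,l) for z in (z0,z1)]); q=proj(n,P)
    m=np.zeros((480,640),np.uint8); h=cv2.convexHull(q.astype(np.float32))
    big=np.zeros((480*4,640*4),np.uint8); cv2.fillPoly(big,[np.round((h+.5)*4*16-8).astype(np.int32)],255,shift=4)
    return cv2.resize(big,(640,480),interpolation=cv2.INTER_AREA)/255.
def fitmask(masks,p0,z0,z1,w,l):
    from scipy.optimize import minimize
    def f(p):
        e=0
        for n,m in masks.items():
            b=boxmask(n,p[0],p[1],p[2],z0+p[3],z1+p[3],w,l); e+=np.abs(b-m).sum()/m.sum()
        return e
    p0=np.r_[p0,0]
    r=minimize(f,p0,method='Nelder-Mead',options=dict(initial_simplex=np.vstack([p0,p0+[.006,0,0,0],p0+[0,.006,0,0],p0+[0,0,.08,0],p0+[0,0,0,.006]]),xatol=1e-4,fatol=1e-4))
    return r.x,r.fun
E
python3 - <<'E'
from h import *
np.set_printoptions(precision=4,suppress=True)
d=np.load('d0.npz')
ms={n:d[f'{n}_cork_0'].astype(float) for n in('scene','top')}
print(fitmask(ms,[.512,-.122,-.377],0,.032,.065,.11))
for n in ms: print(n,fitmask({n:ms[n]},[.512,-.122,-.377],0,.032,.065,.11))
print([a for a in dir(env) if a[0]!='_'],env.nose_length)
from scipy.spatial.transform import Rotation as R
s=telemetry.state(); print(R.from_euler('xyz',s['tool_rot'],degrees=True).as_matrix(),s['time'],s['tool_pos'])
E
```

```text
(array([ 0.5157, -0.1214, -0.3741,  0.0003]), np.float64(0.200043340528483))
scene (array([ 0.5215, -0.1191, -0.4258, -0.0058]), np.float64(0.09679536150124385))
top (array([ 0.5155, -0.123 , -0.3488, -0.0062]), np.float64(0.07649888821507986))
['PlanningError', 'hand_in', 'nose_length'] 0.014
[[ 0.      0.4158  0.9095]
 [ 0.      0.9095 -0.4158]
 [-1.      0.      0.    ]] 1.0 [0.2806 0.6139 0.2453]
```

Call:
drive_tool([
  [[0.1, -0.95, 0.86, 0, 0, 0], [0.1, -0.95, 0.86, 0, 0, 0], [0.1, -0.95, 0.86, 0, 0, 0]],
], grip=1)

```text
time: 1.38
tool_pos: [0.3197, 0.4879, 0.2342]
tool_rot: [-86.8, 89.8, -111.5]
contact_force: [0.3, 0.6, 0.1]
opening: 0.0854
```

Call:
drive_tool([
  [[0.1, -0.95, 0.86, 0, 0, 0], [0.1, -0.95, 0.86, 0, 0, 0], [0.1, -0.95, 0.86, 0, 0, 0]],
])

```text
time: 1.75
tool_pos: [0.3586, 0.3633, 0.2244]
tool_rot: [-84.6, 89.8, -109.5]
contact_force: [-0.1, 0.9, -0.8]
opening: 0.0856
```

Call:
drive_tool([
  [[0.1, -0.95, 0.86, 0, 0, 0], [0.1, -0.95, 0.86, 0, 0, 0], [0.1, -0.95, 0.86, 0, 0, 0]],
])

```text
time: 2.12
tool_pos: [0.3975, 0.2393, 0.2151]
tool_rot: [-74.2, 89.8, -99.4]
contact_force: [-0.1, 1.1, 0.0]
opening: 0.0856
```

Call:
drive_tool([
  [[0.1, -0.95, 0.86, 0, 0, 0], [0.1, -0.95, 0.86, 0, 0, 0], [0.1, -0.95, 0.86, 0, 0, 0]],
])

```text
time: 2.5
tool_pos: [0.4365, 0.1153, 0.2058]
tool_rot: [-56.1, 89.8, -81.5]
contact_force: [-0.2, 0.2, -0.8]
opening: 0.0856
```

Call:
drive_tool([
  [[0.1, -0.95, 0.86, 0, 0, 0], [0.1, -0.95, 0.86, 0, 0, 0], [0.1, -0.95, 0.86, 0, 0, 0], [0.1, -0.95, 0.86, 0, 0, 0]],
])

```text
time: 3.0
tool_pos: [0.4741, -0.006, 0.1964]
tool_rot: [-45.7, 89.9, -71.2]
contact_force: [-0.0, 0.0, 0.6]
opening: 0.0854
```

```bash
cat >> h.py <<'E'
from scipy.spatial.transform import Rotation as R
def plan(pos,ya):
    s=telemetry.state(); Rc=R.from_euler('xyz',s['tool_rot'],degrees=True)
    a=np.radians(ya); X=np.array([0,0,-1.]); Y=np.array([np.cos(a),np.sin(a),0]); Z=np.cross(X,Y)
    Rt=R.from_matrix(np.c_[X,Y,Z]); 
    sh=Rc.inv().apply(np.array(pos)-s['tool_pos'])/.1; tv=np.degrees((Rc.inv()*Rt).as_rotvec())/90
    yy=Rc.as_matrix()[:,1]
    print('t',s['time'],'pos',s['tool_pos'].round(4),'ya',np.degrees(np.arctan2(yy[1],yy[0])).round(2),'xax',Rc.as_matrix()[:,0].round(4),'F',s['contact_force'].round(1),'op',s['opening'].round(4),'shift',sh.round(3),'turn',tv.round(4))
E
python3 -c "
from h import *
plan([.514,-.122,.12],-21.6)"
```

```text
Traceback (most recent call last):
  File "h.py", line 42, in plan
    print('t',s['time'],'pos',s['tool_pos'].round(4),'ya',np.degrees(np.arctan2(yy[1],yy[0])).round(2),'xax',Rc.as_matrix()[:,0].round(4),'F',s['contact_force'].round(1),'op',s['opening'].round(4),'shift',sh.round(3),'turn',tv.round(4))
                                                                                                                                                                               ^^^^^^^^^^^^^^^^^^
AttributeError: 'float' object has no attribute 'round'
```

```bash
sed -i "s/s\['opening'\].round(4)/round(s['opening'],4)/" h.py
python3 -c "
from h import *
plan([.514,-.122,.12],-21.6)"
```

```text
t 3.0 pos [ 0.4741 -0.006   0.1964] ya 64.58 xax [ 6.0e-04 -1.7e-03 -1.0e+00] F [-0.   0.   0.6] op 0.0854 shift [ 0.766 -0.875  0.858] turn [9.576e-01 1.200e-03 1.000e-04]
```

Call:
drive_tool([
  [[0.2, -0.875, 0.858, 0.2, 0, 0], [0.4, -0.875, 0.858, 0.4, 0, 0], [0.766, -0.875, 0.858, 0.958, 0.001, 0], [0.766, -0.875, 0.858, 0.958, 0.001, 0], [0.766, -0.875, 0.858, 0.958, 0.001, 0], [0.766, -0.875, 0.858, 0.958, 0.001, 0], [0.766, -0.875, 0.858, 0.958, 0.001, 0], [0.766, -0.875, 0.858, 0.958, 0.001, 0], [0.766, -0.875, 0.858, 0.958, 0.001, 0], [0.766, -0.875, 0.858, 0.958, 0.001, 0], [0.766, -0.875, 0.858, 0.958, 0.001, 0]],
])

```text
time: 4.38
tool_pos: [0.5142, -0.1213, 0.1201]
tool_rot: [53.4, 90.0, -58.1]
contact_force: [0.5, -0.0, 0.8]
opening: 0.0855
```

```bash
python3 -c "
from h import *
plan([.514,-.122,.018],-21.6)
im=imaging.snapshot('scene'); c=im[200:380,260:500]; cv2.imwrite('pics/s1.png',cv2.resize(c,None,fx=3,fy=3,interpolation=2)[:,:,::-1])"
```

```text
t 4.375 pos [ 0.5142 -0.1213  0.1201] ya -21.48 xax [ 2.e-04 -2.e-04 -1.e+00] F [ 0.5 -0.   0.8] op 0.0855 shift [1.021 0.    0.007] turn [ 0.0013  0.0001 -0.0001]
```

View pics/s1.png

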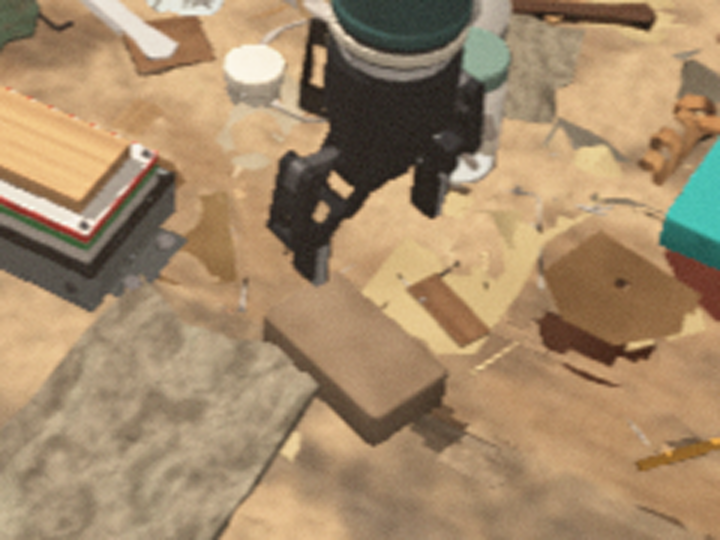

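The picture shows the open jaws at zoom (300,240) and (430,190), straddling the cork's width above the block at (355,350). Next I descend.

Call:
drive_tool([
  [[0.4, 0, 0, 0, 0, 0], [0.6, 0, 0, 0, 0, 0], [0.75, 0, 0, 0, 0, 0], [0.9, 0, 0, 0, 0, 0], [1.0, 0, 0, 0, 0, 0], [1.0, 0, 0, 0, 0, 0]],
])

```text
time: 5.18
tool_pos: [0.5136, -0.1214, 0.0193]
tool_rot: [-75.1, 89.9, 173.4]
contact_force: [-0.3, -0.5, -0.8]
opening: 0.0856
```

```bash
python3 -c "
from h import *
plan([.514,-.122,.018],-21.6)
im=imaging.snapshot('scene'); c=im[200:380,260:500]; cv2.imwrite('pics/s2.png',cv2.resize(c,None,fx=3,fy=3,interpolation=2)[:,:,::-1])"
```

```text
t 5.175 pos [ 0.5136 -0.1214  0.0193] ya -21.53 xax [-1.3e-03  1.0e-04 -1.0e+00] F [-0.3 -0.5 -0.8] op 0.0856 shift [0.013 0.005 0.004] turn [0.0008 0.0002 0.0008]
```

View pics/s2.png

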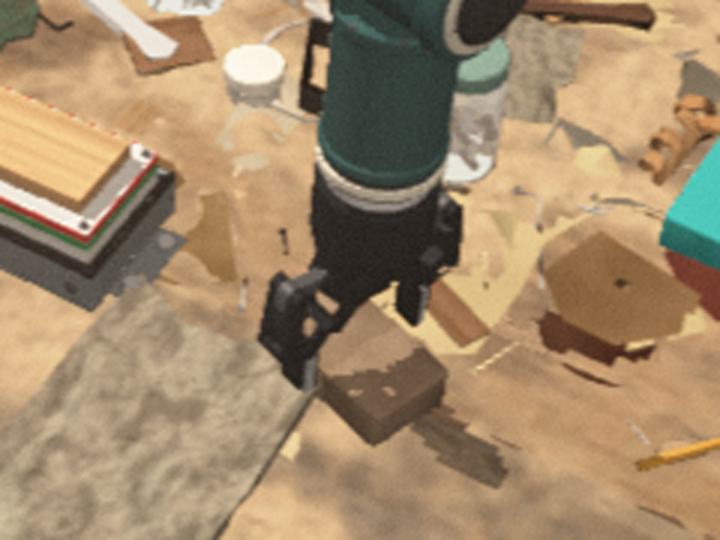

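The left fingertip, at zoom (303,388), is beside the cork's near side face and the right one, at (410,320), is beyond it. Next I close the jaws.

Call:
drive_tool([
  [[0, 0, 0, 0, 0, 0], [0, 0, 0, 0, 0, 0], [0, 0, 0, 0, 0, 0], [0, 0, 0, 0, 0, 0], [0, 0, 0, 0, 0, 0], [0, 0, 0, 0, 0, 0], [0, 0, 0, 0, 0, 0], [0, 0, 0, 0, 0, 0]],
], grip=-1)

```text
time: 6.22
tool_pos: [0.5153, -0.1219, 0.0211]
tool_rot: [90.9, 89.9, -20.7]
contact_force: [0.2, -0.3, 6.2]
opening: 0.0639
```

Call:
drive_tool([
  [[-0.2, 0, 0, 0, 0, 0], [-0.5, 0, 0, 0, 0, 0], [-0.9, 0, 0, 0, 0, 0], [-1, 0, 0, 0, 0, 0], [-1, 0, 0, 0, 0, 0]],
])

```text
time: 6.85
tool_pos: [0.5152, -0.1218, 0.1211]
tool_rot: [92.0, 89.8, -19.5]
contact_force: [0.4, -0.2, -1.4]
opening: 0.0639
```

```bash
python3 -c "
from h import *
plan([.514,-.003,.16],0.7)
D={}
for n in ('scene','top'):
  im=imaging.snapshot(n); D[n]=im
np.savez('d1.npz',**D)
c=D['scene'][160:340,260:500]; cv2.imwrite('pics/s3.png',cv2.resize(c,None,fx=3,fy=3,interpolation=2)[:,:,::-1])"
```

```text
t 6.85 pos [ 0.5152 -0.1218  0.1211] ya -21.53 xax [ 0.0029 -0.001  -1.    ] F [ 0.4 -0.2 -1.4] op 0.0639 shift [-0.39  -0.446 -1.101] turn [-0.247   0.0003 -0.0019]
```

View pics/s3.png

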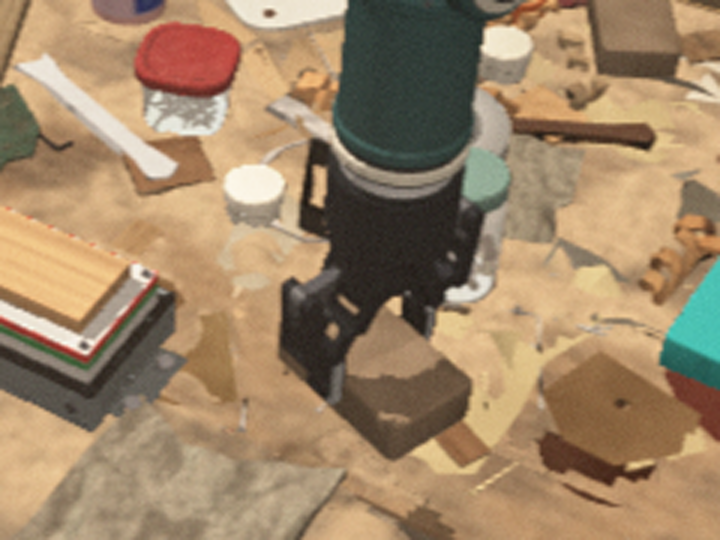

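The cork hangs in the jaws at zoom (410,380) and the opening is 64 mm, so the grasp is good. I carry it towards the press.

Call:
drive_tool([
  [[-0.2, -0.2, -0.5, -0.08, 0, 0], [-0.2, -0.4, -1, -0.16, 0, -0.001], [-0.2, -0.4, -1, -0.247, 0, -0.002], [-0.2, -0.4, -1, -0.247, 0, -0.002], [-0.2, -0.4, -1, -0.247, 0, -0.002]],
])

```text
time: 7.58
tool_pos: [0.5125, -0.014, 0.1381]
tool_rot: [-96.7, 89.7, 173.9]
contact_force: [1.1, -1.0, -0.4]
opening: 0.0639
```

```bash
python3 -c "
from h import *
plan([.5155,.123,.125],0.7)"
```

```text
t 7.575 pos [ 0.5125 -0.014   0.1381] ya 0.55 xax [-6.e-03  6.e-04 -1.e+00] F [ 1.1 -1.  -0.4] op 0.0639 shift [ 0.131  0.044 -1.37 ] turn [-0.0016 -0.0005  0.0038]
```

Call:
drive_tool([
  [[0, 0, -0.5, 0, 0, 0.003], [0, 0, -1, 0, 0, 0.003], [0, 0, -1, 0, 0, 0.003]],
])

```text
time: 7.95
tool_pos: [0.5114, 0.0878, 0.1377]
tool_rot: [-124.7, 89.9, 145.9]
contact_force: [-0.4, -1.4, -1.5]
opening: 0.0636
```

Call:
drive_tool([
  [[0.03, 0.02, -0.2, 0, 0, 0], [0.05, 0.03, -0.37, 0, 0, 0], [0.08, 0.03, -0.37, 0, 0, 0], [0.08, 0.03, -0.37, 0, 0, 0], [0.08, 0.03, -0.37, 0, 0, 0]],
])

```text
time: 8.57
tool_pos: [0.514, 0.1241, 0.1297]
tool_rot: [-118.5, 89.9, 152.0]
contact_force: [0.7, -0.9, -1.0]
opening: 0.0638
```

```bash
python3 -c "
from h import *
plan([.5159,.1237,.12],0.7)
D={}
for n in ('scene','top'):
  im=imaging.snapshot(n); D[n]=im
np.savez('d2.npz',**D)
c=D['scene'][190:315,200:360]; cv2.imwrite('pics/s4.png',cv2.resize(c,None,fx=5,fy=4.8,interpolation=2)[:,:,::-1])
c=D['top'][225:325,230:350]; cv2.imwrite('pics/t4.png',cv2.resize(c,None,fx=6,fy=6,interpolation=2)[:,:,::-1])"
```

```text
t 8.575 pos [0.514  0.1241 0.1297] ya 0.54 xax [-0.0021  0.0011 -1.    ] F [ 0.7 -0.9 -1. ] op 0.0638 shift [0.097 0.02  0.004] turn [-0.0018 -0.0007  0.0013]
```

View pics/s4.png

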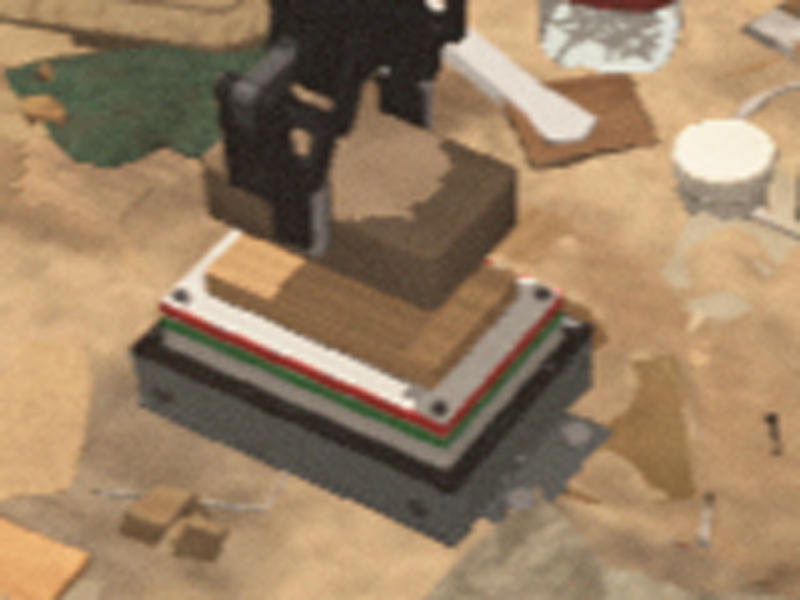

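View pics/t4.png

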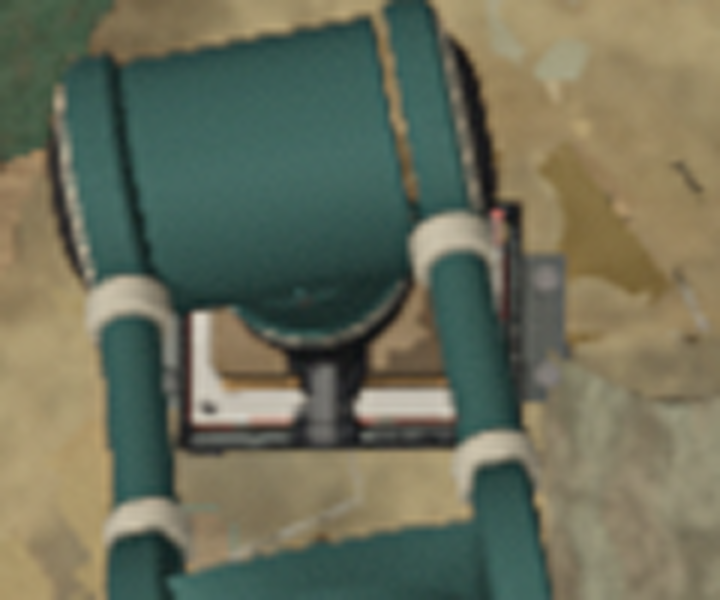

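```bash
cat >> h.py <<'E'
def fit3(n,pts,zs,idx,w,l,p0):
    f=lambda p:np.concatenate([proj(n,rect([*p,z],w,l))[i]-q for q,z,i in zip(pts,zs,idx)])
    r=least_squares(f,p0,x_scale=[.01,.01,.1]); return r.x,r.fun.round(2)
E
python3 - <<'E'
from h import *
np.set_printoptions(precision=4,suppress=True)
Z=lambda a:(np.array(a)+.5)/[5,4.8]-.5+[200,190]
# rect idx 0:(-,-) near,1:(+,-) right,2:(+,+),3:(-,+) left
zb=.1297-.0211
print('cork',fit3('scene',Z([(437,245),(518,172),(204,162),(430,308),(516,228),(212,215)]),[zb+.032]*3+[zb]*3,[0,1,3,0,1,3],.065,.11,[.515,.124,0]))
print('board',fit3('scene',Z([(430,350),(517,277),(206,272)]),[.078]*3,[0,1,3],.065,.11,[.515,.124,0]))
print('ped',fit3('scene',Z([(442,428),(561,298),(162,305)]),[.064]*3,[0,1,3],.09,.136,[.515,.124,0]))
E
```

```text
cork (array([ 0.5199,  0.1244, -0.0042]), array([-0.88,  2.55,  1.53, -1.71, -1.36, -1.33,  0.78,  1.51,  1.85,
       -1.36, -1.88, -0.33]))
board (array([0.5204, 0.1277, 0.0226]), array([ 0.55,  2.79,  0.36, -1.82, -0.92, -1.25]))
ped (array([0.5158, 0.1243, 0.0078]), array([ 0.09,  0.35,  0.43, -0.23, -0.53, -0.22]))
```

The scene view shows the cork above the board, with its near bottom corner at zoom (430,308) directly above the board's near corner at (430,350). The yaw agrees too. I lower it to just above contact.

```bash
python3 -c "
from h import *
plan([.5155,.1237,.102],0.6)"
```

```text
t 8.675 pos [0.514  0.1243 0.1298] ya 0.55 xax [-0.0018  0.0012 -1.    ] F [ 0.8 -0.4 -0.6] op 0.0637 shift [0.278 0.015 0.006] turn [-0.0005 -0.0008  0.0011]
```

Call:
drive_tool([
  [[0.1, 0.015, 0.006, 0, -0.001, 0.001], [0.2, 0.015, 0.006, 0, -0.001, 0.001], [0.27, 0.015, 0.006, 0, -0.001, 0.001], [0.28, 0.015, 0.006, 0, -0.001, 0.001], [0.28, 0.015, 0.006, 0, -0.001, 0.001]],
])

```text
time: 9.3
tool_pos: [0.5155, 0.1237, 0.1017]
tool_rot: [-47.5, 90.0, -137.0]
contact_force: [0.1, -0.1, -1.3]
opening: 0.0641
```

```bash
python3 -c "
from h import *
plan([.5155,.1237,.099],0.6)
im=imaging.snapshot('scene'); np.save('s5.npy',im)
c=im[190:315,200:360]; cv2.imwrite('pics/s5.png',cv2.resize(c,None,fx=5,fy=4.8,interpolation=2)[:,:,::-1])"
```

```text
t 9.3 pos [0.5155 0.1237 0.1017] ya 0.55 xax [-4.e-04 -4.e-04 -1.e+00] F [ 0.1 -0.1 -1.3] op 0.0641 shift [ 0.027 -0.     0.   ] turn [-0.0005  0.0002  0.0002]
```

View pics/s5.png

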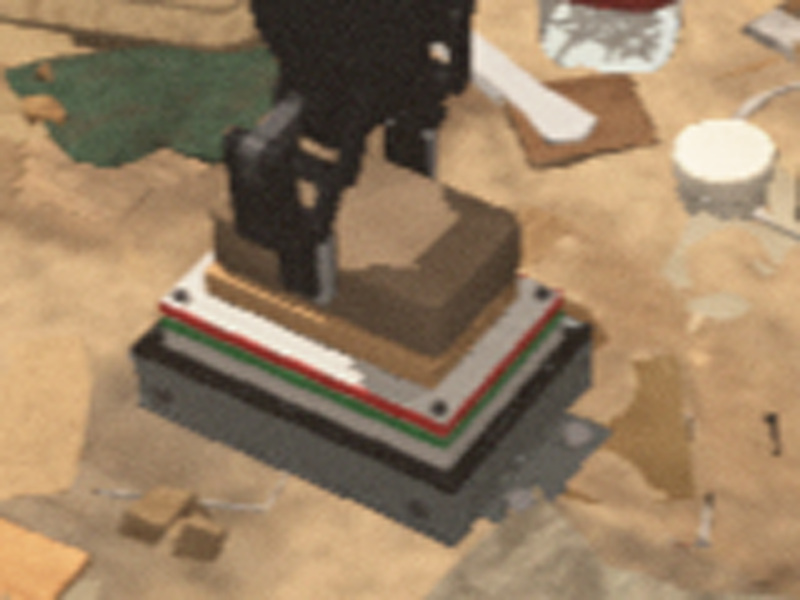

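The cork is just above the board. Its near vertical edge, at zoom x≈433 against the board's 430, and its left edge, at 215 against 207, suggest a small offset of about 1–2 mm towards image right. Next I touch down and look again.

Call:
drive_tool([
  [[0.01, 0, 0, 0, 0, 0], [0.02, 0, 0, 0, 0, 0], [0.02, 0, 0, 0, 0, 0]],
])

```text
time: 9.72
tool_pos: [0.5157, 0.1238, 0.1]
tool_rot: [34.4, 90.0, -55.0]
contact_force: [0.8, 0.2, -0.1]
opening: 0.0636
```

Call:
drive_tool([
  [[0.01, 0, 0, 0, 0, 0], [0.01, 0, 0, 0, 0, 0], [0.01, 0, 0, 0, 0, 0]],
])

```text
time: 10.1
tool_pos: [0.5158, 0.1238, 0.0993]
tool_rot: [61.2, 90.0, -28.3]
contact_force: [-1.2, -0.8, 2.2]
opening: 0.0637
```

```bash
python3 -c "
from h import *
plan([.5155,.1237,.099],0.6)
I=[imaging.snapshot('scene').astype(float) for _ in range(4)]; im=np.mean(I,0).astype(np.uint8); np.save('s6.npy',im)
c=im[215:290,225:325]; cv2.imwrite('pics/s6.png',cv2.resize(c,None,fx=8,fy=8,interpolation=2)[:,:,::-1])
plan([.5155,.1237,.099],0.6)"
```

```text
t 10.1 pos [0.5158 0.1238 0.0993] ya 0.55 xax [ 4.e-04 -2.e-04 -1.e+00] F [-1.2 -0.8  2.2] op 0.0637 shift [ 0.003 -0.003  0.001] turn [-0.0005  0.0002 -0.0003]
t 10.3 pos [0.5158 0.1238 0.0992] ya 0.56 xax [ 4.e-04 -3.e-04 -1.e+00] F [-1.4 -0.9  1.9] op 0.0637 shift [ 0.002 -0.003  0.001] turn [-0.0005  0.0002 -0.0003]
```

View pics/s6.png

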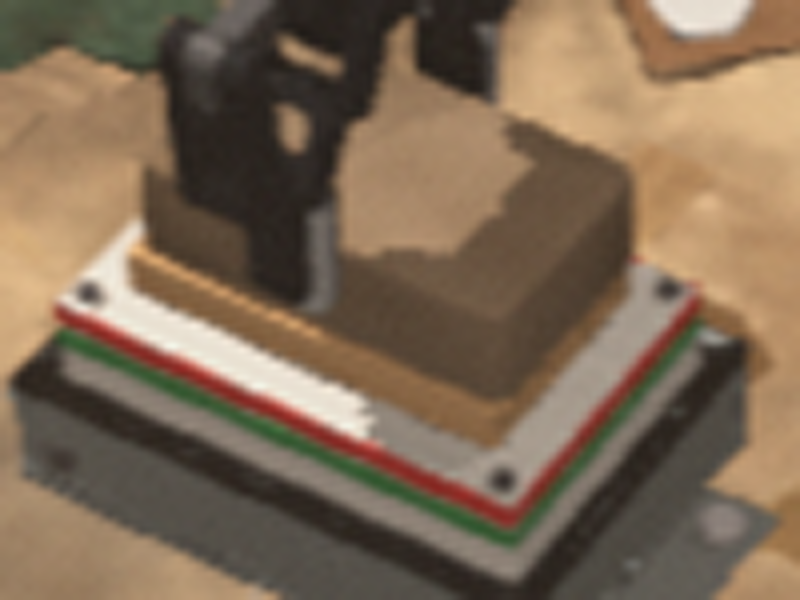

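The cork sits on the board. A thin lit strip of board shows along the left-front edge at zoom (132–330, 245–330), and the cork's left edge is at 150 against the board's 132. Its right edge is about level. The cork is therefore roughly 1 mm too far in +x and 1–1.5 mm too far in −y. I lift it slightly, correct that and set it down again.

Call:
drive_tool([
  [[-0.025, 0, 0, 0, 0, 0], [-0.03, -0.012, -0.015, 0, 0, 0], [-0.03, -0.012, -0.015, 0, 0, 0], [-0.02, -0.012, -0.015, 0, 0, 0], [-0.01, -0.012, -0.015, 0, 0, 0], [0, -0.012, -0.015, 0, 0, 0], [0.003, -0.012, -0.015, 0, 0, 0], [0.003, -0.012, -0.015, 0, 0, 0]],
])

```text
time: 11.3
tool_pos: [0.5146, 0.1253, 0.0993]
tool_rot: [62.4, 90.0, -27.0]
contact_force: [-1.9, -0.8, 3.1]
opening: 0.0639
```

```bash
python3 -c "
from h import *
plan([.5155,.1237,.099],0.6)
I=[imaging.snapshot('scene').astype(float) for _ in range(4)]; im=np.mean(I,0).astype(np.uint8); np.save('s7.npy',im)
c=im[215:290,225:325]; cv2.imwrite('pics/s7.png',cv2.resize(c,None,fx=8,fy=8,interpolation=2)[:,:,::-1])
plan([.5155,.1237,.099],0.6)"
```

```text
t 11.3 pos [0.5146 0.1253 0.0993] ya 0.55 xax [ 5.e-04 -3.e-04 -1.e+00] F [-1.9 -0.8  3.1] op 0.0639 shift [0.003 0.009 0.016] turn [-0.0005  0.0002 -0.0003]
t 11.5 pos [0.5146 0.1252 0.0992] ya 0.55 xax [ 4.e-04 -3.e-04 -1.e+00] F [-1.6 -0.5  3.8] op 0.0636 shift [0.002 0.009 0.016] turn [-0.0005  0.0002 -0.0003]
```

View pics/s7.png

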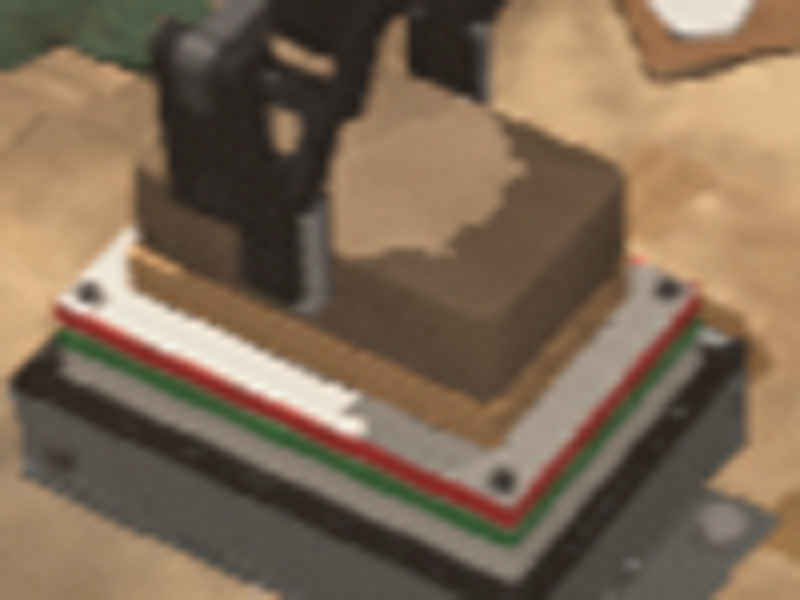

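The cork is now flush: its left edge is at zoom 140 against the board's 132, its right edge at 622 against 628, and its near corner at 488 against 490, which is symmetric given the rounded edges. Next I press in steps.

Call:
drive_tool([
  [[0, 0, 0, 0, 0, 0], [0, 0, 0, 0, 0, 0], [0.015, 0, 0, 0, 0, 0], [0.03, 0, 0, 0, 0, 0], [0.045, 0, 0, 0, 0, 0], [0.06, 0, 0, 0, 0, 0], [0.07, 0, 0, 0, 0, 0], [0.07, 0, 0, 0, 0, 0]],
])

```text
time: 12.5
tool_pos: [0.5148, 0.1253, 0.0927]
tool_rot: [75.8, 90.0, -13.7]
contact_force: [-4.3, -1.4, 8.3]
opening: 0.0642
```

Call:
drive_tool([
  [[0.015, 0, 0, 0, 0, 0], [0.03, 0, 0, 0, 0, 0], [0.045, 0, 0, 0, 0, 0], [0.055, 0, 0, 0, 0, 0], [0.058, 0, 0, 0, 0, 0], [0.058, 0, 0, 0, 0, 0]],
])

```text
time: 13.25
tool_pos: [0.5148, 0.1253, 0.088]
tool_rot: [62.4, 90.0, -27.0]
contact_force: [-6.2, -0.7, 11.8]
opening: 0.0637
```

```bash
python3 -c "
from h import *
plan([.5146,.1253,.087],0.6)
I=[imaging.snapshot('scene').astype(float) for _ in range(4)]; im=np.mean(I,0).astype(np.uint8); np.save('s8.npy',im)
c=im[215:290,225:325]; cv2.imwrite('pics/s8.png',cv2.resize(c,None,fx=8,fy=8,interpolation=2)[:,:,::-1])
plan([.5146,.1253,.087],0.6)"
```

```text
t 13.25 pos [0.5148 0.1253 0.088 ] ya 0.56 xax [ 6.e-04 -3.e-04 -1.e+00] F [-6.2 -0.7 11.8] op 0.0637 shift [ 0.01  -0.002 -0.   ] turn [-0.0005  0.0002 -0.0004]
t 13.45 pos [0.5148 0.1253 0.088 ] ya 0.55 xax [ 7.e-04 -3.e-04 -1.e+00] F [-5.8 -1.7 11.4] op 0.0637 shift [ 0.01  -0.002  0.   ] turn [-0.0005  0.0002 -0.0004]
```

View pics/s8.png

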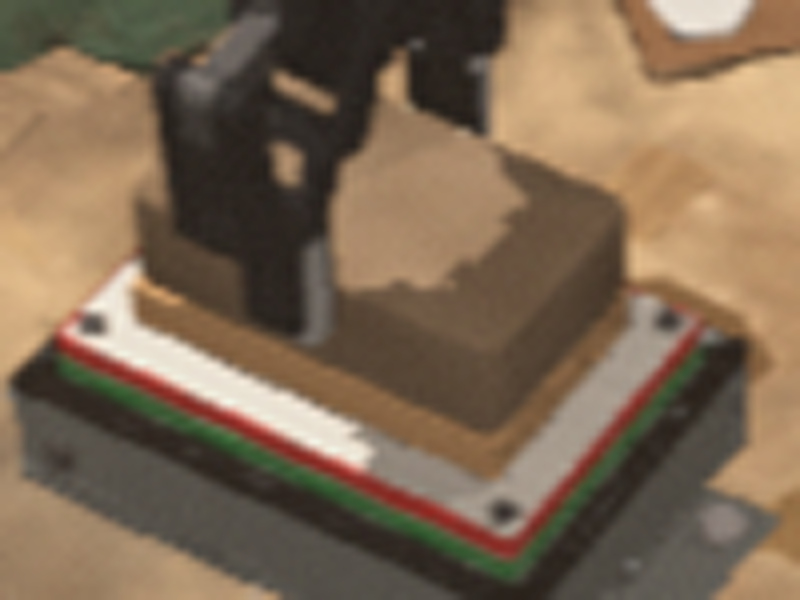

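```bash
python3 - <<'E'
from h import *
a=np.load('s7.npy');b=np.load('s8.npy')
for nm,im in(('rest',a),('now',b)):
  for u in (245,255,265,300):
    c=im[245:300,u].astype(int); 
    g=[245+i for i,p in enumerate(c) if p[1]>p[0]*1.25 and p[1]>p[2]*1.1]
    r=[245+i for i,p in enumerate(c) if p[0]>p[1]*2]
    print(nm,u,'red',r,'green',g)
x0,y0=268,262
t=a[268:284,262:300]  # near corner of pedestal
t=a[258:276,276:296]
res=cv2.matchTemplate(b[250:295,266:306],t,cv2.TM_CCOEFF_NORMED); _,v,_,l=cv2.minMaxLoc(res)
print(v,l[0]+266-276,l[1]+250-258, res[l[1]-1:l[1]+2,l[0]].round(3))
p0=proj('scene',[[.483,.068,.078]]);
for d in (.009,.011,.012,.015): print(d,proj('scene',[[.483,.068,.078-d]])-p0)
E
```

```text
rest 245 red [260] green [262, 263]
rest 255 red [264, 265] green [267]
rest 265 red [269] green [271, 272]
rest 300 red [266] green [269]
now 245 red [263, 264] green [266]
now 255 red [268] green [270, 271]
now 265 red [273] green [275, 276]
now 300 red [270] green [273]
0.9873520731925964 0 4 [0.908 0.987 0.835]
0.009 [[0.07230176 3.20737235]]
0.011 [[0.08826981 3.9157299 ]]
0.012 [[0.09624043 4.2693138 ]]
0.015 [[0.12009882 5.32769403]]
```

The rim is on the green stripe. The image shift of 3.84 px corresponds to 10.8 mm, and the force agrees. I press 1 mm deeper and hold.

Call:
drive_tool([
  [[0.005, 0, 0, 0, 0, 0], [0.011, 0, 0, 0, 0, 0], [0.011, 0, 0, 0, 0, 0], [0.011, 0, 0, 0, 0, 0], [0.011, 0, 0, 0, 0, 0], [0.011, 0, 0, 0, 0, 0], [0.011, 0, 0, 0, 0, 0], [0.011, 0, 0, 0, 0, 0], [0.011, 0, 0, 0, 0, 0], [0.011, 0, 0, 0, 0, 0], [0.011, 0, 0, 0, 0, 0], [0.011, 0, 0, 0, 0, 0]],
])

```text
time: 14.95
tool_pos: [0.5148, 0.1253, 0.088]
tool_rot: [57.2, 90.0, -32.2]
contact_force: [-6.3, -1.1, 11.6]
opening: 0.064
```

Call:
drive_tool([
  [[0, 0, 0, 0, 0, 0], [0, 0, 0, 0, 0, 0], [0, 0, 0, 0, 0, 0], [0, 0, 0, 0, 0, 0], [0, 0, 0, 0, 0, 0], [0, 0, 0, 0, 0, 0], [0, 0, 0, 0, 0, 0], [0, 0, 0, 0, 0, 0], [0, 0, 0, 0, 0, 0], [0, 0, 0, 0, 0, 0], [0, 0, 0, 0, 0, 0], [0, 0, 0, 0, 0, 0]],
])

```text
time: 16.45
tool_pos: [0.5148, 0.1253, 0.089]
tool_rot: [40.2, 90.0, -49.3]
contact_force: [-5.1, -1.4, 11.7]
opening: 0.0638
```

Call:
drive_tool([
  [[0, 0, 0, 0, 0, 0], [0, 0, 0, 0, 0, 0], [0, 0, 0, 0, 0, 0], [0, 0, 0, 0, 0, 0], [0, 0, 0, 0, 0, 0], [0, 0, 0, 0, 0, 0], [0, 0, 0, 0, 0, 0], [0, 0, 0, 0, 0, 0], [0, 0, 0, 0, 0, 0], [0, 0, 0, 0, 0, 0], [0, 0, 0, 0, 0, 0], [0, 0, 0, 0, 0, 0]],
])

```text
time: 17.95
tool_pos: [0.5148, 0.1253, 0.09]
tool_rot: [27.6, 90.0, -61.9]
contact_force: [-6.1, -1.5, 11.4]
opening: 0.0637
```

```bash
python3 - <<'E'
from h import *
plan([.5146,.1253,.087],0.6)
I=[imaging.snapshot('scene').astype(float) for _ in range(4)]; im=np.mean(I,0).astype(np.uint8); b=im
c=im[215:290,225:325]; cv2.imwrite('pics/s9.png',cv2.resize(c,None,fx=8,fy=8,interpolation=2)[:,:,::-1])
a=np.load('s7.npy');t=a[258:276,276:296]
res=cv2.matchTemplate(b[250:295,266:306],t,cv2.TM_CCOEFF_NORMED); _,v,_,l=cv2.minMaxLoc(res)
r=res[l[1]-1:l[1]+2,l[0]]; print(v,(l[1]-8+(r[0]-r[2])/(2*(r[0]-2*r[1]+r[2])))/.356,'mm')
plan([.5146,.1253,.087],0.6)
E
```

```text
t 17.95 pos [0.5148 0.1253 0.09  ] ya 0.56 xax [ 3.e-04 -5.e-04 -1.e+00] F [-6.1 -1.5 11.4] op 0.0637 shift [ 0.03  -0.002 -0.   ] turn [-0.0005  0.0003 -0.0002]
0.9810582995414734 8.867982 mm
t 18.15 pos [0.5148 0.1253 0.09  ] ya 0.55 xax [ 2.e-04 -4.e-04 -1.e+00] F [-6.4 -1.2 11.1] op 0.0638 shift [ 0.03  -0.002 -0.   ] turn [-0.0005  0.0003 -0.0002]
```

View pics/s9.png

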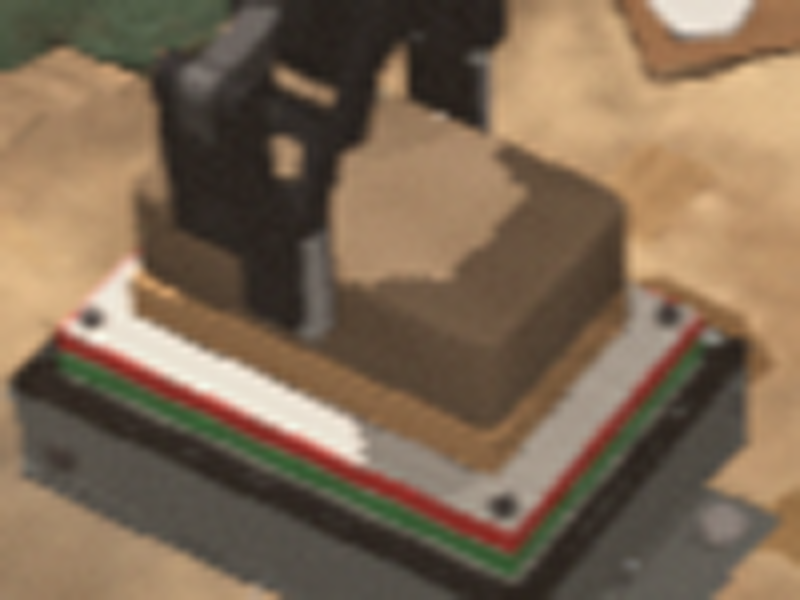

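Each call starts again from the measured pose, which sags about 1 mm under load, so the pedestal crept up to about 9 mm. I push it back to about 12 mm and hold it with an offset that cancels the sag.

Call:
drive_tool([
  [[0.015, 0, 0, 0, 0, 0], [0.025, 0, 0, 0, 0, 0], [0.035, 0, 0, 0, 0, 0], [0.042, 0, 0, 0, 0, 0], [0.042, 0, 0, 0, 0, 0], [0.042, 0, 0, 0, 0, 0], [0.042, 0, 0, 0, 0, 0], [0.042, 0, 0, 0, 0, 0], [0.042, 0, 0, 0, 0, 0], [0.042, 0, 0, 0, 0, 0], [0.042, 0, 0, 0, 0, 0], [0.042, 0, 0, 0, 0, 0]],
])

```text
time: 19.65
tool_pos: [0.5148, 0.1253, 0.087]
tool_rot: [15.4, 90.0, -74.0]
contact_force: [-6.9, -2.0, 12.3]
opening: 0.0638
```

Call:
drive_tool([
  [[0.011, 0, 0, 0, 0, 0], [0.011, 0, 0, 0, 0, 0], [0.011, 0, 0, 0, 0, 0], [0.011, 0, 0, 0, 0, 0], [0.011, 0, 0, 0, 0, 0], [0.011, 0, 0, 0, 0, 0], [0.011, 0, 0, 0, 0, 0], [0.011, 0, 0, 0, 0, 0], [0.011, 0, 0, 0, 0, 0], [0.011, 0, 0, 0, 0, 0], [0.011, 0, 0, 0, 0, 0], [0.011, 0, 0, 0, 0, 0]],
])

```text
time: 21.15
tool_pos: [0.5148, 0.1253, 0.0871]
tool_rot: [-2.6, 90.0, -92.1]
contact_force: [-6.8, -2.2, 12.9]
opening: 0.0634
```

Call:
drive_tool([
  [[0.011, 0, 0, 0, 0, 0], [0.011, 0, 0, 0, 0, 0], [0.011, 0, 0, 0, 0, 0], [0.011, 0, 0, 0, 0, 0], [0.011, 0, 0, 0, 0, 0], [0.011, 0, 0, 0, 0, 0], [0.011, 0, 0, 0, 0, 0], [0.011, 0, 0, 0, 0, 0], [0.011, 0, 0, 0, 0, 0], [0.011, 0, 0, 0, 0, 0], [0.011, 0, 0, 0, 0, 0], [0.011, 0, 0, 0, 0, 0]],
])

```text
time: 22.65
tool_pos: [0.5148, 0.1253, 0.0872]
tool_rot: [-14.1, 90.0, -103.6]
contact_force: [-6.8, -1.9, 12.3]
opening: 0.0638
```

```bash
python3 - <<'E'
from h import *
plan([.5146,.1253,.087],0.6)
I=[imaging.snapshot('scene').astype(float) for _ in range(4)]; im=np.mean(I,0).astype(np.uint8); b=im
c=im[215:290,225:325]; cv2.imwrite('pics/s10.png',cv2.resize(c,None,fx=8,fy=8,interpolation=2)[:,:,::-1])
a=np.load('s7.npy');t=a[258:276,276:296]
res=cv2.matchTemplate(b[250:295,266:306],t,cv2.TM_CCOEFF_NORMED); _,v,_,l=cv2.minMaxLoc(res)
r=res[l[1]-1:l[1]+2,l[0]]; print(v,(l[1]-8+(r[0]-r[2])/(2*(r[0]-2*r[1]+r[2])))/.356,'mm')
plan([.5146,.1253,.087],0.6)
E
```

```text
t 22.65 pos [0.5148 0.1253 0.0872] ya 0.55 xax [-2.e-04 -6.e-04 -1.e+00] F [-6.8 -1.9 12.3] op 0.0638 shift [ 0.002 -0.002 -0.   ] turn [-0.0005  0.0004  0.0001]
0.9824122786521912 11.647484 mm
t 22.85 pos [0.5148 0.1253 0.0872] ya 0.55 xax [-1.e-04 -6.e-04 -1.e+00] F [-6.4 -1.6 12.9] op 0.0638 shift [ 0.002 -0.002 -0.   ] turn [-0.0005  0.0004  0.0001]
```

View pics/s10.png

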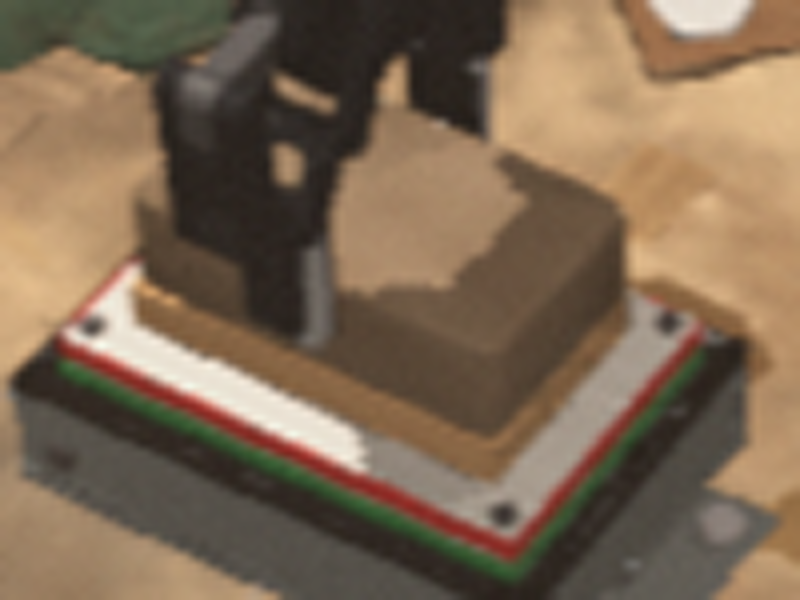

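The final picture shows the rim inside the green stripe at zoom (60–520, 365–575), with red well clear of it. The cork is flush on the board. Sink is about 11.7 mm, force about 13 N, and it has been steady for more than 3 s.

```bash
python3 -c "
from h import *
print(env.hand_in()); plan([.5146,.1253,.087],0.6)"
```

```text
the job is handed in; nothing more can be done
None
the job is handed in; nothing more can be done
```

I laid the cork flush on the backing board, pressed it down onto the green stripe and handed the job in with the arm still holding it there. `env.hand_in()` gave no verdict.

**Placing:** I gripped the cork across its width and set it on the board. A close look showed it slightly off, so I lifted it and shifted it by about 1.2 mm and 1.5 mm. After that the cork and board edges matched to about 1 px, or 1–2 mm.

**Pressing:** On the first try the pedestal crept up from about 10.8 mm to about 9 mm, because each move call started again from the arm's sagged pose. I pushed it back to about 12 mm and held it there for just over 3 s until I handed in. The red stripe never reached the rim.

**Last checks:**
- **Travel:** The image gave 11.6 mm of travel, and the tool height agreed at about 12 mm.
- **Force:** I read 12–13 N downward at the wrist, which fits the spring. There was also a steady sideways force of about 7 N that I did not resolve.
- **Bystanders:** The arm never went near the jar, the pot or the tape measure, but I did not measure their positions again at the end.

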